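# Snap the retaining cap onto the label-roll spindle

### The job

Lock the label roll in its holder: slide the black snap cap out of the open end of the aluminium keeper channel on the plywood riser, carry it over to the holder and press it down onto the spindle that stands out of the label roll, past the click, until its flange lies flat on top of the roll. Do not let go: keep pressing the cap down firmly after the click, and finish while the fingers still grip the cap and still push it down onto the roll. Leave the other things where they are.

Things in the scene. Friction and masses are not known exactly. Their poses are not given: they have to be found in the camera images.
- cap: Black plastic snap cap, loose, about 40 g: a round flange 56 mm across, 5 mm thick, with a round ribbed boss on it, 33 mm across, up to 38 mm above the underside (grip the boss from above). Origin: centre of the underside, z up; yaw does not matter. It starts in the keeper with the flange under the channel's lips, cannot be lifted out there and must be slid along to the open end.
- cap_mouth (a point): Centre of the hole in the cap's underside (same point as the cap's origin). The bore is 27 mm wide and 29 mm deep; an inner lip of 21 mm diameter lies 2.5 to 5 mm above the underside; below the lip the mouth widens to 25 mm.
- riser: Plywood-topped bench riser, a fixed table 290 (x) x 680 (y) mm on short legs over some padded mailers. Its top is 120 mm above the bench (z = 0.12); keeper and holder stand fixed on it. Origin: centre of its foot, on the bench. A wall shelf begins at x = 0.70, 350 mm above the bench.
- keeper: Aluminium C-channel fixed on the riser, 100 long (its x) x 71 x 13.5 mm high; origin at the centre of its underside, z up; turned up to 0.5 rad, left or right of the holder. Floor 3 mm thick; the flange has 2.5 mm play in height and at each side under the two inward lips; slot between the lips 39 mm. A stop closes its +x end. The cap starts centred at x = -0.012 to 0.015 of it.
- keeper_mouth (a point): Middle of the keeper's open end, on its floor: x = -0.050, z = 0.003 of the keeper. The cap comes out towards the keeper's -x and is clear of the lips once its centre is 28 mm past this point.
- holder: Label-roll holder fixed on the riser, left or right of the keeper: dark steel disc base 104 mm across and 10 mm thick, a white label roll 72 mm across on it, its top 62 mm above the riser, and a steel spindle on the same axis. Origin: centre of the underside, z up.
- seat (a point): On the spindle's axis at the top of the label roll, 62 mm above the riser (z = 0.182): the cap's origin comes here when fully home. Pushing down past the barbs takes about 6 to 12 N, starting about 9 mm above home; the force drops (the click) 3 to 6 mm above home, then the cap goes down onto the roll, a rigid stop, where the force rises again.
- spindle_tip (a point): Top of the spindle, 26 mm above the seat. The nose tapers from 7 mm at the tip to 17 mm thick 11 mm lower. Below that four spring-loaded barbs stand out to 26 mm across, widest 8.5 mm above the seat; they give way inwards to let the cap's lip pass and spring out above it.
- tape_roll: Bystander: pink tape roll lying flat, 100 mm across, 48 mm high; origin at the centre of its underside. Leave alone.
- terminal: Bystander: black handheld terminal lying face up, 149 x 72 x 23 mm (long along its x); origin at the centre of its underside. Leave alone.
- marker: Bystander: black marker pen lying down, 138 mm long (along its y), 17 mm thick; origin at the centre of its underside. Leave alone.
- carton: Bystander: small taped carton 89 x 120 x 58 mm; origin at the centre of its underside. Leave alone.

How it is judged:
By the outcome, as a careful person would: the job done as asked, in the order asked, and still so for the second after the job is handed in, while the arm keeps its last pose, push and grip.
It also fails if it takes over 38 s, if anything falls off the work surface, if the arm or the gripper's body presses on something with over 40 N, if the wrist force passes 120 N, or if a joint passes its speed limit or range.

### The arm

A 6-joint arm with a two-finger parallel gripper is mounted at the origin on a cart in front of the work surface, level with it; the furniture and walls round the work are solid. World frame = base frame: x ahead of the robot, y to its left, z up, the work surface at z = 0. Lengths are in m, angles in degrees, forces in N, time in s.
With the tool pointing down it reaches from about 0.325 to 0.85 m from the base axis. Payload 15.5 kg.
Tool frame: the origin (TCP) lies at the very end of the fingers, on their centre line; the grasp point (between the pads) lies arm.grip_depth behind it (arm.grip_depth is the distance from the TCP to the grasp point, in m); z points along the fingers, y is the line along which they close (so a half turn about z gives the same grasp; the last joint's range is limited). The gripper opens to 91 mm and grips with 3 to 60 N. Pads are 32 mm wide; open, the fingers measure 118 mm over their backs; the gripper's body (76 mm by 178 mm) begins 60 mm behind the grasp point.
Start: joints at [69.013, 28.281, 77.091, -0, 74.628, -5.472], TCP at [0.167, 0.602, 0.214] pointing down, gripper open.
Joint ranges: [-166.48, 166.48], [-47.26, 123.95], [12.59, 153.08], [-70.14, 250.14], [6.76, 159.57], [-176.63, 176.63]. Speed limits (degrees/s): [108.29, 108.29, 147.25, 172.46, 172.46, 172.46].

### API

Orientations are given as a 3x3 rotation matrix whose columns are the frame's x, y, z axes.
In Python, from rig import arm gives the robot as it stands. Calls block until the motion is done:
- arm.move_to(position, orientation): joint-space move of the TCP to a pose.
- arm.move_l(position, orientation=None, feed=0.15): straight line of the TCP; orientation=None keeps the orientation; feed is the mean speed in m/s.
- arm.move_joints(angles): joint-space move.
- arm.grip(opening): finger opening in m; the grip force is fixed at half the most; returns when the fingers have stopped.
- arm.sleep(seconds).
- arm.solve_ik(position, orientation): joint angles nearest the present ones, or None.
- arm.snapshot(name): name is "side" or "top"; returns the picture (480x640x3 uint8, red, green, blue); there is no depth.
- arm.get_calibration(name): a dict with "intrinsics" (3x3 intrinsics, pixels), "cam_to_world" (4x4, takes a point from camera to world coordinates). Camera axes: x right, y down, z forward; pixel columns grow to the right and rows downward; lengths in m; the calibration is good to about 2 mm. A picture is of the moment at which its call begins. get_calibration takes no time and is no camera call.
A pose or a line that the arm cannot do raises arm.Unreachable and nothing moves.
- arm.sign_off(): hands the job in; it is judged then, once.
Readings, each from a call of its own:
- arm.current_t(): time.
- arm.current_joint_positions(): joint angles.
- arm.current_dq(): joint speeds.
- arm.current_tau(): joint torques, N m.
- arm.current_ee_pos(): TCP position.
- arm.current_tool_rot(): TCP orientation.
- arm.current_force(): force on the tool from outside, world axes, zero at the start.
- arm.current_torque(): the same for the moment, N m.
- arm.current_width(): finger opening in m.
- arm.current_grasp_force(): force on a finger pad.
Only numpy, scipy, OpenCV 4.12 (cv2) and the standard library are available. Lean on these libraries where they do the work, as an engineer would, in place of code of your own. Each camera call takes 0.05 s, during which the arm holds its last target. There are 200 camera calls.

## Working session

There is one attempt and no reset: what is moved stays moved. The work goes in short steps, each a Python script; the robot and the scene stay as the last script left them, time stands still between calls to the robot, and variables do not carry over. Pictures are saved under pics/ and viewed, at most 10 in all, crops included, and the job is handed in when it is done.

```bash
mkdir -p pics; ls; python3 - <<'E'
from rig import arm
import cv2,numpy as np
for n in("top","side"):
    im=arm.snapshot(n); cv2.imwrite(f"pics/{n}0.png",im[:,:,::-1])
    c=arm.get_calibration(n); print(n,np.round(c["intrinsics"],1).tolist(),np.round(c["cam_to_world"],4).tolist())
print(arm.grip_depth,arm.current_tool_rot(),arm.current_t(),arm.current_force())
E
```

```text
pics
top [[455.3, 0.0, 314.8], [0.0, 455.3, 240.8], [0.0, 0.0, 1.0]] [[0.0044, -0.9941, 0.1088, 0.4022], [-1.0, -0.0048, -0.0033, 0.0404], [0.0039, -0.1088, -0.9941, 1.464], [0.0, 0.0, 0.0, 1.0]]
side [[606.5, 0.0, 312.6], [0.0, 606.5, 244.5], [0.0, 0.0, 1.0]] [[-0.9978, -0.0224, 0.0619, 0.4603], [-0.0619, 0.64, -0.7658, 1.1385], [-0.0224, -0.768, -0.64, 1.0621], [0.0, 0.0, 0.0, 1.0]]
0.0188 [[-9.63560471e-01  2.67490252e-01 -4.28899773e-04]
 [ 2.67490561e-01  9.63559922e-01 -1.03712493e-03]
 [ 1.35849823e-04 -1.11405923e-03 -9.99999370e-01]] 0.1 [-0.53525892  0.38233574 -0.72922592]
```

View pics/top0.png

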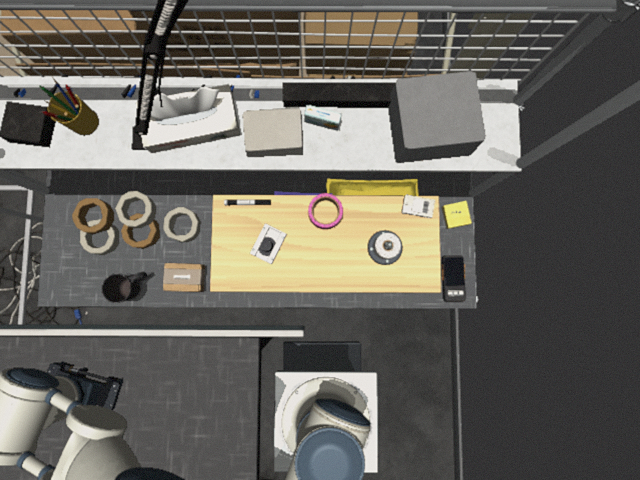

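View pics/side0.png

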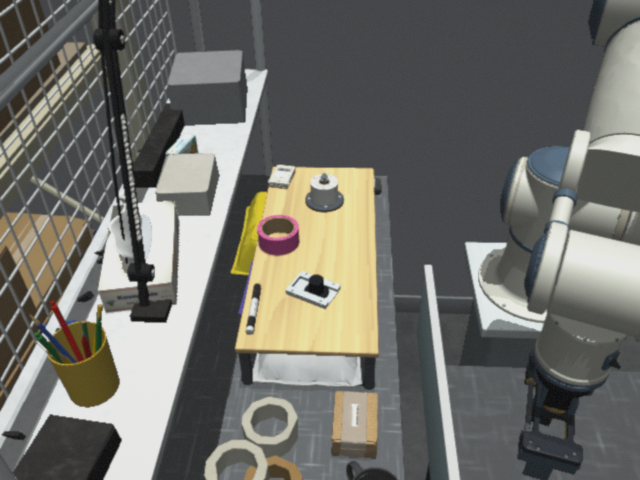

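Top view: keeper and cap are near (269,244), the holder near (386,247), and a partition runs along row ~332 up to column 305. Side view: cap near (317,285), spindle near (324,178), and the near end of the partition's top near (430,266). Next I'll zoom in and mask.

```bash
cat > h.py <<'E'
import numpy as np,cv2
from rig import arm
C={n:arm.get_calibration(n) for n in("top","side")}
def ray(n,u,v):
    K,T=np.array(C[n]["intrinsics"]),np.array(C[n]["cam_to_world"])
    return T[:3,3],T[:3,:3]@np.linalg.solve(K,[u,v,1.])
def onz(n,uv,z):
    o,d=ray(n,*uv); return o+d*(z-o[2])/d[2]
def proj(n,p):
    K,T=np.array(C[n]["intrinsics"]),np.array(C[n]["cam_to_world"])
    q=K@(T[:3,:3].T@(np.array(p)-T[:3,3])); return q[:2]/q[2]
def tri(a,b):
    (o,d),(p,e)=ray("top",*a),ray("side",*b)
    s=np.linalg.lstsq(np.c_[d,-e],p-o,rcond=None)[0]
    A,B=o+d*s[0],p+e*s[1]; return (A+B)/2,np.linalg.norm(A-B)
def down(yaw): # tool y axis (closing) at angle yaw in xy
    c,s=np.cos(yaw),np.sin(yaw); y=np.array([c,s,0]); z=np.array([0,0,-1.]); return np.c_[np.cross(y,z),y,z]
E
python3 - <<'E'
from h import *
t=cv2.imread("pics/top0.png");s=cv2.imread("pics/side0.png")
R=lambda im,x,y,w,h,k:cv2.resize(im[y:y+h,x:x+w],None,fx=k,fy=k,interpolation=cv2.INTER_CUBIC)
a=R(t,240,215,66,60,6);b=R(t,354,215,66,60,6)
c=R(s,283,260,66,60,6);d=R(s,292,160,66,60,6)
cv2.imwrite("pics/z0.png",np.vstack([np.hstack([a,b]),np.hstack([c,d])])[:, :792])
print(tri((305,332),(430,266)), onz("top",(0,332),0.2))
print(onz("top",(269,244),.15),onz("top",(386,245),.2))
E
```

```text
(array([0.27694211, 0.0639585 , 0.10655127]), np.float64(0.009027984276481774)) [0.28637303 0.89317469 0.2       ]
[0.53608409 0.16887184 0.15      ] [ 0.52975478 -0.16253654  0.2       ]
```

```bash
python3 -c "
import cv2;a=cv2.imread('pics/z0.png');print(a.shape);cv2.imwrite('pics/z1.png',cv2.resize(a,(660,600)))"
```

```text
(720, 792, 3)
```

View pics/z1.png

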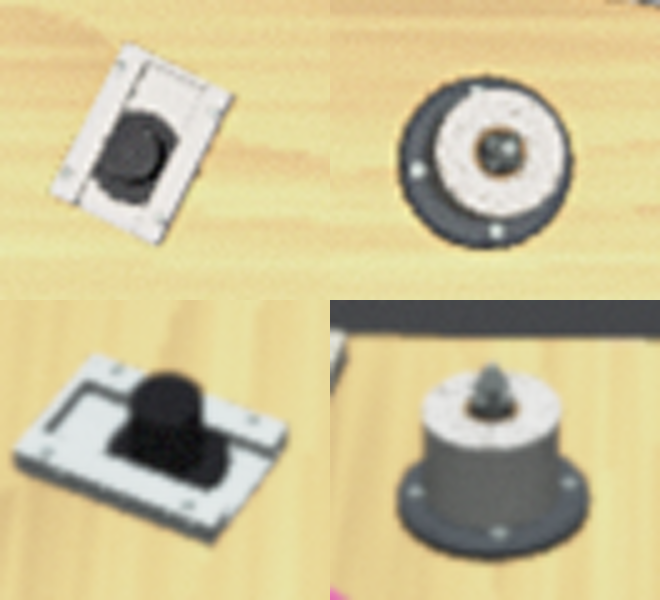

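Top view: the channel's axis runs down-left, with the shadowed stop at the upper right and the open end at the lower left. The boss is near (268,243) and the roll and spindle near (388,245). Now I'll fit these with masks.

```bash
cat > meas.py <<'E'
from h import *
def big(m,x,y,w,h):
    z=np.zeros(m.shape,np.uint8); z[y:y+h,x:x+w]=m[y:y+h,x:x+w]
    c=max(cv2.findContours(z,cv2.RETR_EXTERNAL,cv2.CHAIN_APPROX_NONE)[0],key=cv2.contourArea); return c
def masks(im):
    h=cv2.cvtColor(im,cv2.COLOR_BGR2HSV); return (((h[...,1]<60)&(h[...,2]>140))*255).astype(np.uint8), ((h[...,2]<75)*255).astype(np.uint8),((h[...,1]<75)*255).astype(np.uint8)
E
python3 - <<'E'
from meas import *
for n,k,ho in(("top",(240,215,66,60),(354,215,66,60)),("side",(283,264,66,52),(292,167,66,50))):
    im=cv2.imread(f"pics/{n}0.png"); w,d,g=masks(im)
    kc=big(w|d,*k); r=cv2.minAreaRect(kc); print(n,"keeper rect",np.round(r[0],1),r[1],r[2])
    hull=cv2.convexHull(kc); q=cv2.approxPolyDP(hull,3,True)[:,0]
    for p in q: print("  ",p,np.round(onz(n,p,.1335),4))
    cc=big(d,*k); m=cv2.moments(cc); print(" cap dark bbox",cv2.boundingRect(cc),m['m10']/m['m00'],m['m01']/m['m00'])
    e=cv2.fitEllipse(cv2.convexHull(big(w,*ho))); print(" roll",np.round(e[0],2),e[1],onz(n,e[0],.182))
    e=cv2.fitEllipse(cv2.convexHull(big(g,*ho))); print(" base",np.round(e[0],2),e[1],onz(n,e[0],.13))
print("tip",tri((388,245.4),(324,173.2)),"expect z .208"); print(tri((268,243),(316.2,279)),"boss z .161")
for n,a,b in(("top",(388,245.4),(268,243)),("side",(324,173.2),(316.2,279))): print(onz(n,a,.206),onz(n,b,.161))
E
```

```text
top keeper rect [267.7 243.1] (24.59674835205078, 34.435447692871094) 26.56505012512207
   [286 234] [0.5676 0.1209 0.1335]
   [271 263] [0.482  0.1638 0.1335]
   [250 253] [0.511  0.2257 0.1335]
   [265 223] [0.6    0.1832 0.1335]
 cap dark bbox (262, 238, 12, 15) 268.8181818181818 246.15656565656565
 roll [387.49 244.9 ] (25.11919403076172, 26.63707733154297) [ 0.53187493 -0.16966093  0.182     ]
 base [384.75 247.09] (34.14824295043945, 34.613563537597656) [ 0.53060993 -0.17001288  0.13      ]
side keeper rect [312.9 287.2] (49.682701110839844, 25.631103515625) 21.03750991821289
   [286 288] [0.5995 0.1789 0.1335]
   [300 271] [0.5729 0.1222 0.1335]
   [340 285] [0.4808 0.1647 0.1335]
   [328 304] [0.5049 0.2244 0.1335]
 cap dark bbox (305, 275, 23, 22) 316.8576449912127 286.12360867018157
 roll [323.87 181.24] (17.18826675415039, 28.01806640625) [ 0.53208539 -0.17128716  0.182     ]
 base [324.02 192.33] (39.48357009887695, 41.54344177246094) [ 0.53340069 -0.19575378  0.13      ]
tip (array([ 0.52947355, -0.16658044,  0.20957279]), np.float64(0.0035267186690196672)) expect z .208
(array([0.53554626, 0.17122391, 0.15620804]), np.float64(0.005556695801522922)) boss z .161
[ 0.52805906 -0.1671186   0.206     ] [0.53784008 0.1707157  0.161     ]
[ 0.53153987 -0.17234652  0.206     ] [0.53237699 0.17669642 0.161     ]
```

```bash
cat >> h.py <<'E'
YK=np.radians(-25.5); U=np.array([np.cos(YK),np.sin(YK),0]); KC=np.array([.540,.173,0])
def st(m=""): print(m,"t%.1f"%arm.current_t(),"p",np.round(arm.current_ee_pos(),4),"F",np.round(arm.current_force(),1),"w %.4f"%arm.current_width(),"g %.1f"%arm.current_grasp_force())
E
python3 - <<'E'
from h import *
p=KC-.0045*U
arm.move_l([.167,.602,.33],feed=.3)
Rx=min((down(YK),down(YK+np.pi)),key=lambda R:abs(arm.solve_ik(p+[0,0,.25],R)[5]))
arm.move_to(p+[0,0,.22],Rx); st("above"); print(np.round(arm.current_joint_positions(),1))
arm.move_l(p+[0,0,.139],feed=.12); st("down")
arm.grip(.02); st("grip")
cv2.imwrite("pics/side1.png",cv2.resize(arm.snapshot("side")[230:330,250:400,::-1],None,fx=5,fy=5))
E
```

```text
above t2.7 p [0.5358 0.1757 0.2201] F [-0.3 -0.4 -0.7] w 0.0912 g 0.0
[12.1 23.  85.4  0.  71.6 37.5]
down t3.5 p [0.5363 0.1751 0.1396] F [ 0.3 -0.3  0.7] w 0.0913 g 0.0
grip t4.5 p [0.5359 0.1749 0.139 ] F [ 0.2 -0.1 -0.6] w 0.0328 g 30.0
```

View pics/side1.png

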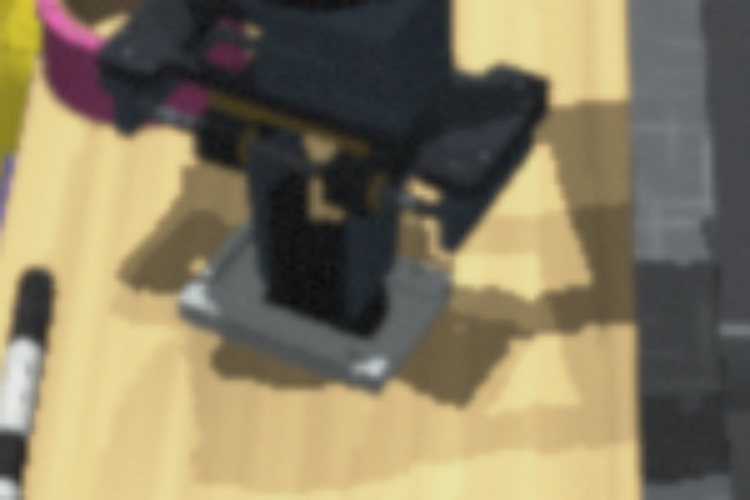

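The side crop shows both fingers around the boss, near (330,250) in the crop, and the width matches. Next I'll regrip across the channel to centre the cap in both axes, then slide it out.

```bash
python3 - <<'E'
from h import *
p=KC-.0045*U
arm.grip(.07)
Ry=min((down(YK+np.pi/2),down(YK-np.pi/2)),key=lambda R:np.abs(arm.solve_ik(p+[0,0,.139],R)-np.array(arm.current_joint_positions())).max())
arm.move_to(p+[0,0,.139],Ry); st("rot"); arm.grip(.02); st("grip2")
for x in np.arange(-.015,-.096,-.02):
    arm.move_l(KC+x*U+[0,0,.139],feed=.05); f=np.array(arm.current_force()); st("x%.3f lat %.1f ax %.1f"%(x,f@[-U[1],U[0],0],f@U))
    if np.linalg.norm(f)>20: break
E
```

```text
rot t6.7 p [0.5359 0.1749 0.139 ] F [-0.4  0.2  1.5] w 0.0699 g 0.0
grip2 t7.3 p [0.5361 0.1751 0.139 ] F [ 1.4  0.9 -0.5] w 0.0328 g 30.0
x-0.015 lat 3.7 ax -2.8 t7.7 p [0.5259 0.1799 0.1391] F [-1.   4.6  2.1] w 0.0328 g 30.0
x-0.035 lat 5.8 ax -3.0 t8.2 p [0.5079 0.1884 0.139 ] F [-0.2  6.5  2.9] w 0.0326 g 30.0
x-0.055 lat -0.4 ax -4.6 t8.8 p [0.4895 0.1965 0.1389] F [-4.3  1.6  7.3] w 0.0329 g 30.0
x-0.075 lat -0.1 ax -0.6 t9.3 p [0.472  0.2054 0.139 ] F [-0.6  0.1  0.3] w 0.0328 g 30.0
x-0.095 lat -0.6 ax -0.2 t9.9 p [0.4542 0.2141 0.1391] F [-0.5 -0.4 -0.4] w 0.0326 g 30.0
```

```bash
python3 - <<'E'
from h import *
p=np.array(arm.current_ee_pos()); p[2]=.26
arm.move_l(p,feed=.2)
R=arm.current_tool_rot()
arm.move_l([.532,-.170,.26],feed=.2); st()
t=arm.snapshot("top")[:,:,::-1];s=arm.snapshot("side")[:,:,::-1]
cv2.imwrite("pics/t2.png",t);cv2.imwrite("pics/s2.png",s)
cv2.imwrite("pics/s2c.png",np.hstack([cv2.resize(s[130:230,290:360],None,fx=5,fy=5,interpolation=2),cv2.resize(t[200:290,350:430],(440,500))]))
for n in("side","top"):print(n,proj(n,[.532,-.170,.206]),proj(n,[.532,-.170,.26-.016]))
E
```

```text
t12.8 p [ 0.5319 -0.1693  0.2601] F [-0.2 -0.3 -0.5] w 0.0325 g 30.0
side [323.777181   173.70074885] [323.61699317 161.00802875]
top [389.01776806 243.99371998] [391.35439371 242.55788866]
```

View pics/s2c.png

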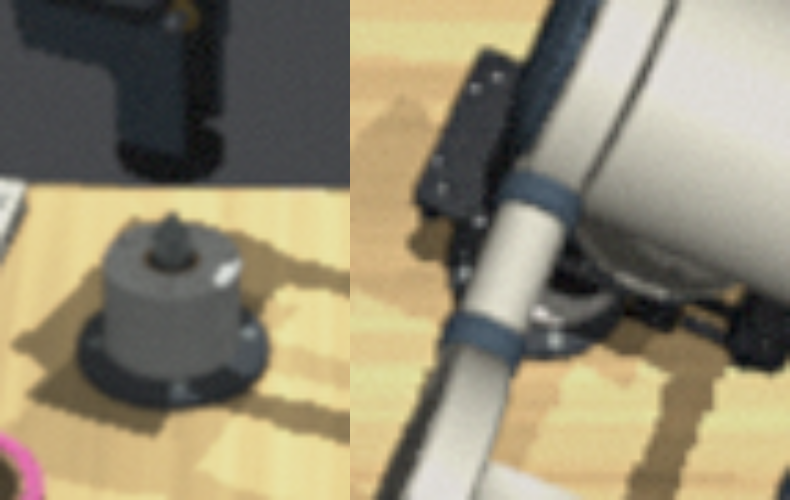

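Side crop: the flange is centred at column ~170 and the spindle and roll at ~172, so the alignment is within about 1 mm in x. The arm hides the top view. I'll descend under force supervision.

```bash
cat > d.py <<'E'
from h import *
import sys
x,y,z0,z1,step,fmax,lat=map(float,sys.argv[1:8])
z=z0
while z>z1-1e-6:
    arm.move_l([x,y,z],feed=.03); f=np.array(arm.current_force()); q=arm.current_ee_pos()
    print("z %.4f"%z,"act",np.round(q,4),"F",np.round(f,1),"t%.1f"%arm.current_t(),"g%.1f"%arm.current_grasp_force())
    if f[2]>fmax or np.hypot(*f[:2])>lat: break
    z-=step
E
python3 d.py .531 -.170 .228 .212 .004 6 5
```

```text
z 0.2280 act [ 0.5311 -0.17    0.2282] F [-0.2  0.1  0.1] t14.1 g30.0
z 0.2240 act [ 0.5309 -0.1699  0.2238] F [-0.7 -0.7 -0.3] t14.4 g30.0
z 0.2200 act [ 0.5309 -0.1699  0.2197] F [ 0.1  0.1 -0.3] t14.7 g30.0
z 0.2160 act [ 0.5309 -0.1699  0.2158] F [0.3 0.7 0.6] t14.9 g30.0
z 0.2120 act [ 0.5309 -0.17    0.2118] F [ 0.2  0.2 -0.7] t15.2 g30.0
```

No contact, so the cap is inside the capture zone. Continuing through the barbs.

```bash
python3 d.py .531 -.170 .211 .190 .001 16 8
```

```text
z 0.2110 act [ 0.531 -0.17   0.211] F [-0.2 -0.2  0. ] t15.5 g30.0
z 0.2100 act [ 0.531 -0.17   0.21 ] F [-0.9 -0.3  0.4] t15.7 g30.0
z 0.2090 act [ 0.531 -0.17   0.209] F [ 0.2  0.5 -0.4] t16.0 g30.0
z 0.2080 act [ 0.5312 -0.1701  0.2081] F [ 0.5 -0.1 -0.1] t16.2 g30.0
z 0.2070 act [ 0.5312 -0.17    0.2071] F [ 2.9 -0.5  1. ] t16.5 g30.0
z 0.2060 act [ 0.5312 -0.1701  0.2061] F [ 3.1 -0.1  2.2] t16.7 g30.0
z 0.2050 act [ 0.5312 -0.1701  0.2051] F [2.7 0.  4.4] t17.0 g30.0
z 0.2040 act [ 0.5312 -0.1701  0.2042] F [ 2.6 -1.4  4.7] t17.2 g30.0
z 0.2030 act [ 0.531  -0.17    0.2028] F [ 4.9 -1.3  0.4] t17.5 g30.0
z 0.2020 act [ 0.5307 -0.1699  0.2015] F [ 4.2 -2.2 -8.7] t17.7 g30.0
z 0.2010 act [ 0.5307 -0.1699  0.2006] F [ 3.8 -1.8 -7.7] t18.0 g30.0
z 0.2000 act [ 0.5309 -0.1699  0.1999] F [ 3.2  0.3 -5.9] t18.2 g30.0
z 0.1990 act [ 0.5307 -0.1699  0.1989] F [ 1.4 -0.3 -4.2] t18.5 g30.0
z 0.1980 act [ 0.531  -0.17    0.1981] F [ 0.5 -0.4 -0.3] t18.7 g30.0
z 0.1970 act [ 0.5311 -0.1701  0.1979] F [-3.4 -0.1 12. ] t19.0 g30.0
z 0.1960 act [ 0.5312 -0.1701  0.1977] F [-7.7  3.  26.3] t19.2 g30.0
```

The click came at z≈0.2025, then the rigid stop at 0.198 as predicted. Now pressing with about 26 N. I'll check that it holds and take a look.

```bash
python3 - <<'E'
from h import *
arm.sleep(.7); st()
s=arm.snapshot("side")[:,:,::-1]; cv2.imwrite("pics/s3c.png",cv2.resize(s[130:230,270:380],None,fx=6,fy=6,interpolation=2)); arm.sleep(.5); st()
E
```

```text
t19.9 p [ 0.5312 -0.1701  0.1978] F [-7.9  1.6 27.3] w 0.0328 g 30.0
 t20.5 p [ 0.5312 -0.1702  0.1978] F [-7.7  1.9 26.8] w 0.0327 g 30.0
```

View pics/s3c.png

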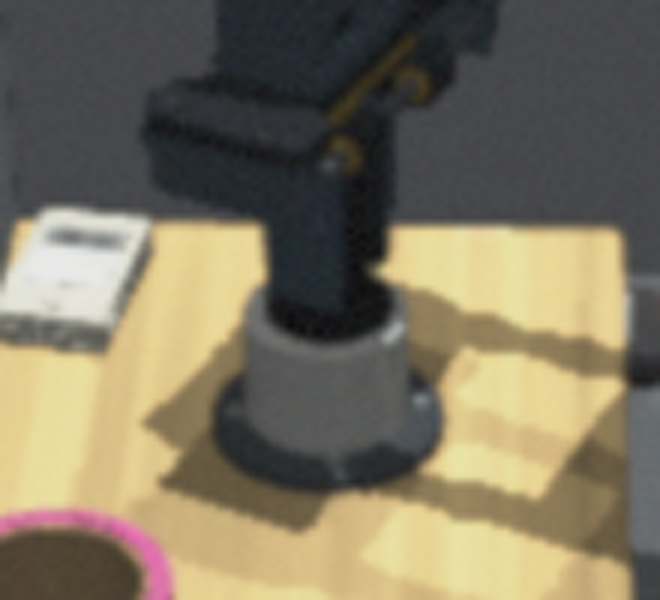

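The flange lies flat on the roll, near (330,315) in the crop, still gripped and pressed with a steady 27 N.

```bash
python3 -c "
from rig import arm
print(arm.sign_off())"
```

```text
the job is handed in; nothing more can be done
None
```

The cap is past the click and flat on the label roll; I handed the job in at about 20.5 s with the fingers still gripping it and pushing down at about 27 N.

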